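Open the blanching bath and hold its fill dial at full flow

ROBOT

A 6-joint arm with a two-finger parallel gripper is mounted at the origin on the work surface. World frame = base frame: x ahead of the robot, y to its left, z up, the work surface at z = 0. Lengths are in mm, angles in rad, forces in N, time in s.
With the tool pointing down it reaches from about 300 to 775 mm from the base axis. Payload 14.6 kg.
Tool frame: the origin (TCP) lies on the centre line of the jaws, within the pads' length; the fingertips stand 19 mm ahead of it and the grasp point (between the pads) is the TCP (bot.tip_reach is the distance from the TCP to the fingertips, in mm); z points along the fingers, y is the line along which they close (so a half turn about z gives the same grasp; the last joint's range is limited). The gripper opens to 85 mm and grips with 20 to 120 N. Pads are 22 mm wide; open, the fingers measure 114 mm over their backs; the gripper's body (76 mm by 85 mm) begins 54 mm behind the grasp point. The pads swing forward as they close: fully open they stand 13 mm farther back than shut.
Start: joints at [1.067, 0.3, 1.521, -0, 1.321, -0.067], TCP at [232.669, 498.352, 250.281] pointing down, gripper open.
Joint ranges: [-3.03, 3.03], [-0.79, 2.21], [0.23, 2.52], [-1.04, 4.18], [0, 3.07], [-2.55, 2.55]. Speed limits (rad/s): [2.22, 2.22, 2.57, 3.14, 3.14, 3.14].

INTERFACE

Orientations are given as a unit quaternion [w, x, y, z].
In Python, from rig import bot gives the robot as it stands. Calls block until the motion is done:
- bot.move_to(position, orientation): joint-space move of the TCP to a pose.
- bot.servo_line(position, attitude=None, speed=150, until_force=None): straight line of the TCP; attitude=None keeps the orientation; speed is the mean speed in mm/s. With until_force (N) it stops when the force on the tool has changed by that much, and returns True; else False.
- bot.move_joints(angles): joint-space move.
- bot.move_gripper(opening, grip_force=None): finger opening in mm; grip_force is the grip in N (None keeps the last); returns when the fingers have stopped.
- bot.dwell(seconds).
- bot.ik(position, orientation): joint angles nearest the present ones, or None.
- bot.read_state(): the state.
- bot.read_camera(name): name is "scene" or "side" or "wrist"; returns a dict with "image" (400x640x3 uint8, blue, green, red), "depth" (400x640 float32, mm along the optical axis (not along the pixel's ray), 0 where there is no reading), "fovy" (degrees; the focal length in pixels is half the picture's height over the tangent of half this angle, whatever the lens; pixels are square), "cx", "cy" (the principal point, pixels), "eye" and "attitude" of the camera in the world; the wrist camera has in their place "mount" (4x4, takes a point from camera to tool coordinates, whose origin is the TCP and whose axes are the flange's). Camera axes: x right, y down, z forward; pixel columns grow to the right and rows downward; lengths in mm; the calibration is good to about 2 mm. A picture is of the moment at which its call begins: read the wrist's pose just before it.
A pose or a line that the arm cannot do raises bot.MotionError and nothing moves.
- bot.finish_job(): hands the job in; it is judged then, once.
The state is a dict: "clock": time; "joint_positions": joint angles; "qvel": joint speeds; "effort": joint torques, N m; "ee_pos": TCP position; "tool_rot": TCP orientation; "ft_force": force on the tool from outside, world axes, zero at the start; "moment": the same for the moment, N m; "grip_width": finger opening in mm; "grip_force": force on a finger pad.
Only numpy, scipy, OpenCV 4.12 (cv2) and the standard library are available. Lean on these libraries where they do the work, as an engineer would, in place of code of your own. Each camera call takes 0.05 s, during which the arm holds its last target. There are 200 camera calls.

TASK

Get the blanching bath filling: lift its loose lid off by the black knob and set it down gently, knob up, flat in the empty square steel tray. Then, with the fingertips, press the red paddle of the spring-return fill dial down past its first two clicks to the third (full flow), without forcing it hard against its stop, and finish while still holding it there, because it springs back if let go. Leave everything else on the counter undisturbed and do not press the dial while the lid is still over the well.

Things in the scene. Friction and masses are not known exactly. Their poses are not given: they have to be found in the camera images.
- bath: the blanching bath: a fixed pale metal box 240 (x) by 220 (y) by 165 mm high with a round well (138 mm wide, 120 deep) in the middle of its top. Origin: centre of its underside, on the counter; z up. It may stand on the left or the right and be turned up to 0.35 rad. The fill dial is on its -y side.
- lid_knob (a point): gripping point on the axis of the lid's black knob; z is the lid's up axis. Knob 38 mm tall: stem 22 mm wide for the lower 10 mm, above it a round head 30 mm wide. This point is 14 mm below the knob's top, 24 mm above the lid's plate at the knob, 40 mm above the lid's underside.
- lid: the loose round steel lid, about 0.35 kg, 54 mm high with its knob; origin at the centre of its underside, z up. Below, a plug 128 mm wide, 8 mm high that hangs in the well; above it a flange 160 mm wide, 4 mm thick at its edge, that rests on the bath's top.
- tray: the empty square tray of bright steel, 260 by 260 mm outside, walls 24 mm high and 3 mm thick, floor 3 mm thick; loose, 0.9 kg. Origin: centre of its underside, on the counter; x and y along its sides. The lid laid in it rests on its plug, so the lid's origin is then 3 mm above the tray's.
- fill_dial (a joint): fill dial angle (rad): 0 at rest, grows as the paddle is pressed down. First click at 0.28, second 0.56, third (full flow) 0.84, end stop 0.95. A spring returns it to 0 from everywhere. At the pressing point the push starts at 5 N, with humps of about 8, 11 and 14 N some 0.2 rad before each click, 7 to 12 N near the third, 17 N close to the stop.
- paddle_top (a point): pressing point, mid-width on the red paddle's upper face; moves with the dial. Paddle 34 mm wide, 12 mm thick, pointing to the bath's -x side: 0.45 rad above level at rest, 0.39 rad below level at the third click. The point is 62 mm out along the paddle from the dial's axis, 6 mm off its middle plane; 15 mm of paddle lie beyond it.
- dial_axis (a point): point on the dial's horizontal axis (parallel to the bath's y), at the paddle's mid-width: 45 mm in bath x and -155 mm in bath y from the bath's origin (45 mm out from its side face), 140 mm above the counter. Does not move.
- artichoke: bystander: a green artichoke heart 72 mm wide, 54 mm high, loose on the counter near the robot; origin under its centre
- ramekin: bystander: a white ramekin 72 mm wide, 42 mm high; origin under its centre
- oil: bystander: an amber oil bottle 64 mm wide, 210 mm high; origin under its centre
- spice_jar: bystander: a spice jar with a green cap, 54 mm wide, 90 mm high; origin under its centre
- bowl: bystander: a steel bowl 130 mm wide, 55 mm high; origin under its centre
Not all that is in view belongs to the job. Leave any brown look-alike of the lid alone.

How it is judged (in metres and radians):
On the way:
1. the lid lies flat, knob up, in the tray, let go and at rest (z of lid in the frame of tray below 0.008 m and horizontal distance between lid and tray below 0.075 m and angle between lid's own z axis and vertical below 0.06 rad and linear speed of lid below 0.02 m/s and contact force between the fingers and lid below 0.1 N), for 0.2 s.
At the end, for the whole second after the job is handed in: The lid lies flat (within 0.06 rad, knob up) on the tray's floor (within 5 mm), let go and at rest, and the fingers still press the paddle (more than 2 N) with the dial in its third notch (joint above 0.77 rad) through the last second (all of step 1 and value of joint fill_dial above 0.77 rad and contact force between the fingers and fill_dial above 2 N); the arm keeps its last pose, push and grip.
It fails at once if the lid is dropped (falls free faster than 0.5 m/s, more than about 13 mm) (contact force between lid and anything else below 0.05 N and linear speed of lid above 0.5 m/s).
It fails at once if the dial is pressed (over 0.15 rad) while the lid is still over the well (value of joint fill_dial above 0.15 rad and horizontal distance between lid and bath below 0.1 m).
It fails at once if the dial is forced (more than 60 N on it) (contact force between the fingers and fill_dial above 60 N).
It fails at once if the tray is shoved more than 40 mm (distance of tray from where it was at the start of the episode above 0.04 m).
It fails at once if a bystander is moved more than 30 mm (distance of any of artichoke, ramekin, oil, spice_jar, bowl from where it was at the start of the episode above 0.03 m).
It also fails if it takes over 64 s, if anything falls off the work surface, if the arm or the gripper's body presses on something with over 40 N, if the wrist force passes 120 N, or if a joint passes its speed limit or range.

## Working session

There is one attempt and no reset: what is moved stays moved. The work goes in short steps, each a Python script; the robot and the scene stay as the last script left them, time stands still between calls to the robot, and variables do not carry over. Pictures are saved under pics/ and viewed, at most 10 in all, crops included, and the job is handed in when it is done.

```bash
ls; mkdir -p pics; cat > h.py <<'E'
import numpy as np, cv2
from scipy.spatial.transform import Rotation as R
from rig import bot
def rot(q): return R.from_quat([q[1],q[2],q[3],q[0]])
def quat(r):
    x,y,z,w=r.as_quat(); return [w,x,y,z]
def cloud(name):
    s=bot.read_state(); c=bot.read_camera(name)
    f=200/np.tan(np.radians(c["fovy"])/2)
    v,u=np.mgrid[0:400,0:640]; d=c["depth"]
    P=np.stack([(u-c["cx"])*d/f,(v-c["cy"])*d/f,d],-1)
    if "mount" in c:
        M=np.array(c["mount"]); P=P@M[:3,:3].T+M[:3,3]
        P=rot(s["tool_rot"]).apply(P.reshape(-1,3)).reshape(P.shape)+s["ee_pos"]
    else:
        a=np.array(c["attitude"]); r=rot(a) if a.size==4 else R.from_matrix(a)
        P=r.apply(P.reshape(-1,3)).reshape(P.shape)+c["eye"]
    P[d==0]=np.nan
    return c["image"],P
E
python3 - <<'E'
from h import *
for n in("scene","side"):
    im,P=cloud(n); cv2.imwrite(f"pics/{n}.png",im); np.savez(f"{n}.npz",im=im,P=P)
s=bot.read_state(); print(s)
E
```

```text
pics
{'clock': 0.1, 'joint_positions': array([ 1.06739168e+00,  3.00433105e-01,  1.52150050e+00, -1.21164700e-05,
        1.32071096e+00, -6.66022468e-02]), 'qvel': array([ 0.00054355, -0.00145706, -0.00043172,  0.00062005, -0.00086891,
       -0.00040516]), 'effort': array([ 4.17306392e-04, -5.44380891e+01, -3.62371087e+01, -9.18042815e-05,
        3.12882214e-03,  7.85854991e-05]), 'ee_pos': array([232.59120502, 498.19488939, 249.77623734]), 'tool_rot': array([-1.42244946e-04,  2.16667581e-01,  9.76245298e-01, -5.06385976e-04]), 'ft_force': array([ 0.02120655, -0.20692968,  0.0238979 ]), 'moment': array([-0.02050999, -0.0143698 , -0.03303051]), 'grip_force': 0.0, 'grip_width': 85.27667002527927}
```

View pics/scene.png

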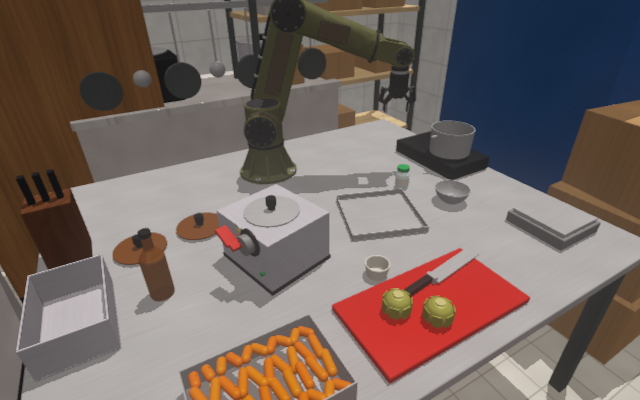

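View pics/side.png

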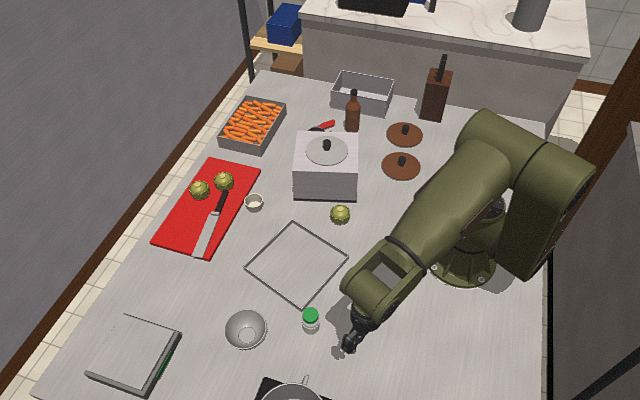

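The scene view shows the bath, with the lid knob at (271,201), the red paddle at (228,238) and the tray at (380,213). In the side view the knob is at (326,145), the tray at (297,265), the artichoke at (340,214) and the paddle at (320,127).

```bash
python3 - <<'E'
import numpy as np, cv2
def rect(P): 
    r=cv2.minAreaRect(P[:,:2].astype(np.float32)); print(r)
for n,kn,tr,box in (("scene",(271,201),(330,185,432,240),(210,180,335,280)),("side",(326,145),(240,218,352,312),(285,118,362,205))):
    z=np.load(n+".npz"); im=z["im"].astype(int); P=z["P"]
    print(n,"knob",P[kn[1]-8:kn[1]+9:2,kn[0]].round(0).tolist())
    v,u=np.mgrid[0:400,0:640]
    def sel(b): return (u>=b[0])&(u<b[2])&(v>=b[1])&(v<b[3])
    m=sel(tr)&(P[...,2]>14)&(P[...,2]<32); print("tray",m.sum()); rect(P[m]) 
    m=sel(box)&(abs(P[...,2]-165)<3); print("top",m.sum(),P[m].mean(0)); rect(P[m])
    m=sel(box)&(P[...,2]>174)&(P[...,2]<215)&(im.sum(-1)<150); print("knob",m.sum(),np.median(P[m],0),P[m].max(0),P[m].min(0))
    red=(im[...,2]>150)&(im[...,1]<60)&(im[...,0]<60)&(P[...,2]>90)&(P[...,2]<230)&(u>200)&(u<340); 
    print("red",red.sum(),P[red].mean(0),P[red].max(0),P[red].min(0)); rect(P[red])
E
```

```text
scene knob [[464.0, -168.0, 167.0], [547.0, -199.0, 212.0], [554.0, -203.0, 210.0], [568.0, -208.0, 213.0], [568.0, -209.0, 206.0], [568.0, -209.0, 200.0], [567.0, -210.0, 193.0], [565.0, -210.0, 185.0], [566.0, -210.0, 179.0]]
tray 604
((521.9739990234375, 224.00840759277344), (294.1117858886719, 306.80084228515625), 70.14888763427734)
top 2386 [ 578.01078874 -217.58696288  165.52876946]
((563.6582641601562, -234.72459411621094), (245.0772247314453, 284.5413513183594), 15.0657958984375)
knob 30 [ 565.62160712 -212.27502198  191.76252411] [ 634.33784946 -198.12977927  206.70975433] [ 558.62437765 -308.8197708   174.12351711]
red 19 [ 623.3093393  -355.47249597  155.02487689] [ 640.76419027 -329.97501907  175.80746291] [ 585.82665342 -373.50264821  143.89090035]
((616.8052978515625, -358.8445129394531), (64.35790252685547, 23.584049224853516), 45.44757080078125)
side knob [[578.0, -267.0, 170.0], [563.0, -221.0, 204.0], [557.0, -202.0, 212.0], [554.0, -192.0, 212.0], [553.0, -188.0, 206.0], [553.0, -189.0, 194.0], [555.0, -195.0, 179.0], [557.0, -201.0, 163.0], [552.0, -186.0, 167.0]]
tray 505
((512.6793212890625, 144.11465454101562), (395.7767028808594, 264.6570739746094), 69.75492095947266)
top 1330 [ 556.42915306 -196.10462704  164.76087699]
((566.3096923828125, -229.9769287109375), (237.53689575195312, 290.51824951171875), 15.014483451843262)
knob 48 [ 556.26089538 -197.85074955  192.44505356] [ 643.94917568 -186.59092605  210.62926193] [ 540.94219246 -300.15383921  174.48287726]
red 62 [ 600.42958825 -350.28392505  164.28639376] [ 632.79442752 -334.08135595  181.44206498] [ 572.7057208  -367.67865884  148.62272059]
((602.4313354492188, -350.3166809082031), (33.030826568603516, 60.2718505859375), 87.05616760253906)
```

```bash
cat >> h.py <<'E'
def down(phi):  # tool z down, jaws close along direction phi
    y=np.array([np.cos(phi),np.sin(phi),0]); z=np.array([0,0,-1.])
    return quat(R.from_matrix(np.stack([np.cross(y,z),y,z],1)))
E
python3 - <<'E'
from h import *
for n,p in (("wt",[420,120,380]),("wb",[480,-190,400])):
    bot.move_to(p,down(np.arctan2(p[1],p[0])))
    bot.dwell(.2)
    im,P=cloud(n and "wrist"); cv2.imwrite(f"pics/{n}.png",im); np.savez(n+".npz",im=im,P=P)
    print(bot.read_state()["clock"])
a,b=cv2.imread("pics/wt.png"),cv2.imread("pics/wb.png")
cv2.imwrite("pics/both.png",cv2.resize(np.vstack([a,b]),(480,600)))
E
```

```text
1.975
3.4333
```

View pics/both.png

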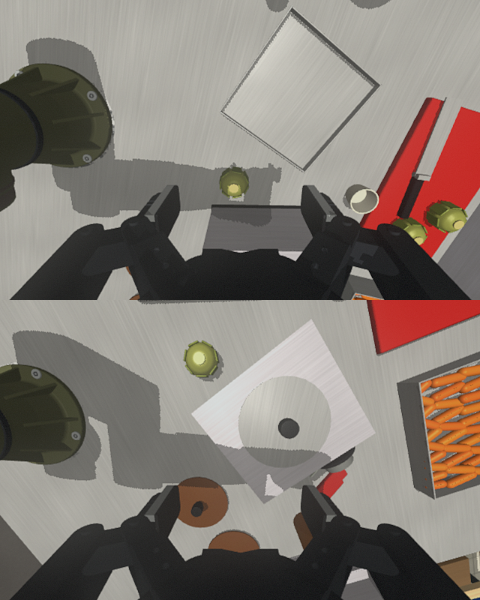

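The upper half shows the whole tray, with corners near (292,10), (379,86), (304,170) and (222,110) at this scale. The lower half shows the bath top, the knob at (288,428) and the paddle at (330,483). I'll fit both from depth.

```bash
python3 - <<'E'
import numpy as np, cv2
z=np.load("wt.npz"); P=z["P"]; v,u=np.mgrid[0:400,0:640]
poly=np.array([[292,4],[388,86],[304,178],[214,110]])*4/3
m=np.zeros((400,640),np.uint8); cv2.fillPoly(m,[poly.astype(int)],1); m=m>0
def rect(n,Q): print(n,len(Q),cv2.minAreaRect(Q[:,:2].astype(np.float32)),np.median(Q[:,2]))
for t in (8,18): rect("tray",P[m&(P[...,2]>t)&(P[...,2]<30)])
rect("floor",P[m&(P[...,2]>1.8)&(P[...,2]<5)])
# tray corners on rim plane by pixel rays
def at(px,h):
    pass
z=np.load("wb.npz"); P=z["P"]; im=z["im"].astype(int)
b=(u>240)&(u<510)&(v<275)
k=b&(abs(P[...,2]-165)<4); n,l,s,c=cv2.connectedComponentsWithStats(k.astype(np.uint8)); k=l==1+s[1:,4].argmax(); rect("top",P[k])
k=b&(P[...,2]>185)&(P[...,2]<216); rect("knob",P[k]); print(np.median(P[k],0))
k=b&(P[...,2]>207)&(P[...,2]<216); rect("knobtop",P[k])
k=(im[...,2]>120)&(im[...,1]<60)&(im[...,0]<60)&(P[...,2]>90)&(P[...,2]<200)&(u<500)&(v>200); rect("red",P[k]); print(P[k].min(0),P[k].max(0))
z=np.load("side.npz");P=z["P"]; print("oil",P[95:130:6,352].round().tolist(),"arti",P[214,340])
E
```

```text
tray 2604 ((535.2853393554688, 205.33493041992188), (259.9585266113281, 260.30999755859375), 70.12460327148438) 22.142206697112243
tray 1690 ((535.2853393554688, 205.33493041992188), (259.9585266113281, 260.30999755859375), 70.12460327148438) 24.086663982025158
floor 19652 ((542.6243286132812, 205.06118774414062), (289.14013671875, 291.9478454589844), 68.63015747070312) 3.717200976836722
top 19465 ((559.410888671875, -206.69338989257812), (241.052978515625, 226.1780548095703), 14.959005355834961) 165.81437987969042
knob 599 ((556.3060913085938, -204.46864318847656), (29.29045867919922, 28.083417892456055), 71.08353424072266) 211.49828774242522
[ 555.68187201 -202.36637114  211.49828774]
knobtop 511 ((556.3733520507812, -204.5966339111328), (29.091907501220703, 27.87323760986328), 71.08353424072266) 211.64918892069593
red 545 ((611.0226440429688, -348.9568176269531), (63.09763717651367, 32.03660202026367), 17.267793655395508) 165.08132746508835
[ 576.72908108 -368.15635931  147.20631805] [ 642.33022743 -331.49703514  178.44331978]
oil [[548.0, -528.0, 188.0], [546.0, -526.0, 159.0], [542.0, -515.0, 137.0], [536.0, -499.0, 119.0], [537.0, -508.0, 79.0], [535.0, -506.0, 47.0]] arti [442.87317595 -13.39471909  49.60038455]
```

```bash
python3 - <<'E'
from h import *
k=np.array([556.3,-204.5]); t=np.array([535.3,205.3]); q=down(np.arctan2(k[1],k[0])); qt=down(np.arctan2(t[1],t[0]))
bot.move_to([*k,260],q); bot.servo_line([*k,197.5],speed=100)
bot.move_gripper(20,50); s=bot.read_state(); print(s["grip_width"],s["grip_force"],s["ft_force"],s["ee_pos"])
bot.servo_line([*k,205],speed=30); bot.servo_line([*k,300],speed=120); bot.dwell(.3)
s=bot.read_state(); print(s["grip_width"],s["ft_force"],s["clock"])
if s["grip_width"]>25:
    bot.servo_line([*t,300],qt,speed=170); bot.servo_line([*t,75],speed=120); bot.dwell(.3)
    s=bot.read_state(); print(s["grip_width"],s["ft_force"],s["ee_pos"])
    print(bot.servo_line([*t,40],speed=25,until_force=3)); s=bot.read_state(); print(s["ft_force"],s["ee_pos"],s["clock"])
E
```

```text
28.66571317901684 49.708809514995664 [-2.01435773  0.96043486  3.87381034] [ 556.36325337 -204.50918048  197.90636762]
28.502604518875266 [-0.179311   -0.80079428 -3.91579813] 7.0917
28.369427796785804 [-0.28801635 -0.22908844 -3.92394028] [535.33214894 205.32631054  75.13237335]
True
[-0.97877156 -0.53533884  5.69182723] [535.23901153 205.27839208  43.84438429] 13.1083
```

```bash
python3 - <<'E'
from h import *
t=np.array([535.3,205.3])
bot.move_gripper(60); bot.servo_line([*t,110],speed=100)
bot.move_to([450,120,330],down(np.arctan2(120,450))); bot.dwell(.2)
im,P=cloud("wrist"); cv2.imwrite("pics/lid.png",im)
d=np.hypot(P[...,0]-t[0],P[...,1]-t[1])
m=(d>50)&(d<75)&(P[...,2]>5); Q=P[m]; A=np.c_[Q[:,:2]-t,np.ones(len(Q))]
print(m.sum(),np.linalg.lstsq(A,Q[:,2],rcond=None)[0])
m=(d<40)&(P[...,2]>50); print(P[m].mean(0), bot.read_state()["clock"])
m=(P[...,2]>19)&(P[...,2]<30)&(d>110)&(d<190); print(cv2.minAreaRect(P[m][:,:2].astype(np.float32)))
E
```

```text
11661 [ -1.34152577  -2.89648462 121.10270831]
[536.72824059 205.11720264  57.50909958] 15.575
((535.475830078125, 205.2562255859375), (260.3084411621094, 260.9110107421875), 70.18475341796875)
```

View pics/lid.png

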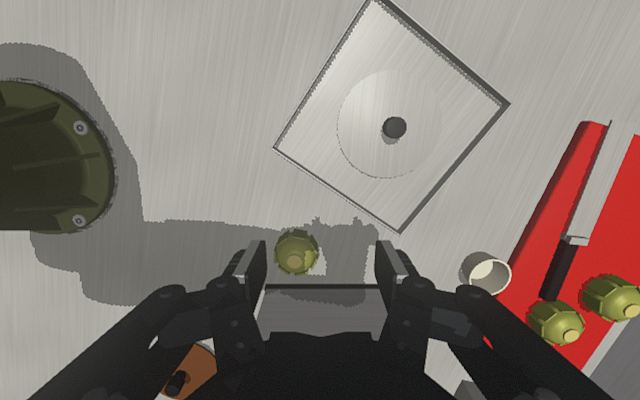

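The lid lies flat and centred in the tray: its knob is at (394,127) and the knob top is at 57.5 mm, as expected. The tray has not moved. Next is the dial.

```bash
python3 - <<'E'
from h import *
p=np.array([584.6,-356.9]); q=down(np.radians(-75))
bot.move_gripper(0,40)
bot.move_to([*p,300],q); bot.servo_line([*p,215],speed=120); bot.dwell(.3)
f0=bot.read_state()["ft_force"]; print(f0,bot.read_state()["clock"])
for z in np.arange(206,149.5,-3):
    bot.servo_line([*p,z],speed=40); s=bot.read_state(); f=s["ft_force"]-f0
    print(round(z,1),s["ee_pos"][2].round(1),f.round(1),round(s["clock"],1))
    if f[2]>30: break
E
```

```text
[-0.57107769  0.03601116  0.23770953] 19.1417
206.0 205.6 [ 1.2  0.1 -0.3] 19.5
203.0 202.8 [1.  0.3 0.5] 19.8
200.0 199.8 [0.7 0.5 0.4] 20.0
197.0 197.2 [ 0.5  1.  -0.2] 20.3
194.0 194.8 [1.4 0.3 6.2] 20.5
191.0 192.2 [-0.  -0.1  8.7] 20.8
188.0 189.2 [ 0.4 -1.2  8.8] 21.0
185.0 185.7 [ 0.  -1.5  4.9] 21.3
182.0 181.7 [ 2.1 -1.   1.3] 21.5
179.0 178.8 [ 1.4 -0.3  2.1] 21.8
176.0 176.4 [-0.6  0.5  6.1] 22.0
173.0 174.0 [-3.2 -1.   9.5] 22.3
170.0 171.3 [-3.1 -0.1 11.6] 22.5
167.0 168.0 [-3.8 -2.3  9.5] 22.8
164.0 164.3 [-1.6 -2.2  3.4] 23.0
161.0 161.3 [-1.7 -2.9  5.9] 23.3
158.0 159.0 [-4.2 -0.2 11.2] 23.5
155.0 156.7 [-6.9  0.5 15.6] 23.8
152.0 153.5 [-3.8 -0.8 12.8] 24.0
```

```bash
python3 - <<'E'
from h import *
p=np.array([584.6,-356.9])
for z in (150,148.5,147,146,145,144,143,142):
    bot.servo_line([*p,z],speed=25); bot.dwell(.2); s=bot.read_state(); f=s["ft_force"]
    print(z,s["ee_pos"].round(1),f.round(1),round(s["clock"],1))
    if z<147.5 and f[2]>8.5: break
for n in ("side","scene"):
    im,P=cloud(n); cv2.imwrite(f"pics/end_{n}.png",im); np.savez(f"end_{n}.npz",im=im,P=P)
    m=(im[...,2]>120)&(im[...,1]<60)&(im[...,0]<60)&(abs(P[...,0]-600)<60)&(abs(P[...,1]+350)<50)&(P[...,2]>80)
    Q=P[m]; a=(Q[:,:2]-[558.5,-205.5])@np.array([.966,.259])
    print(n,len(Q)); 
    for lo in range(-40,50,10):
        k=(a>=lo)&(a<lo+10); 
        if k.any(): print(lo,k.sum(),Q[k,2].min().round(),np.median(Q[k,2]).round(1),Q[k,2].max().round())
E
```

```text
150 [ 585. -357.  151.] [-0.3 -1.7  9. ] 24.5
148.5 [ 585.1 -356.9  149.2] [ 1.3 -0.9  6.5] 24.9
147 [ 585.3 -356.8  147.9] [ 1.1 -0.7  6.9] 25.4
146 [ 585.4 -356.8  147.1] [1.6 0.2 8.4] 25.8
145 [ 585.5 -356.8  146.4] [ 1.9 -0.  10.3] 26.3
side 11
-30 1 120.0 120.3 120.0
0 5 124.0 128.8 131.0
10 4 124.0 132.1 139.0
20 1 134.0 133.5 134.0
scene 122
-30 1 121.0 120.5 121.0
-20 6 122.0 124.5 126.0
-10 10 126.0 129.3 131.0
0 15 131.0 132.2 135.0
10 16 133.0 136.4 138.0
20 23 131.0 139.5 143.0
30 19 141.0 144.1 146.0
40 32 135.0 140.6 147.0
```

```bash
python3 - <<'E'
from h import *
bot.servo_line([584.6,-356.9,144.2],speed=20); bot.dwell(.8); s=bot.read_state()
print(s["ee_pos"].round(1),s["ft_force"].round(1),s["clock"]); print(bot.finish_job())
E
```

```text
[ 585.7 -356.8  145.9] [ 1.6  0.4 11.2] 27.4167
the job is handed in; nothing more can be done
None
```

I handed the job in at 27.4 s: the lid lay flat, knob up, in the tray, and the fingertips were holding the paddle with about 11 N at the third click (dial about 0.83 rad by camera estimate); the system returned no pass or fail.

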